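Empty the jar capper

TASK

The small jar capper has finished its batch, but somebody left the red egg timer in its catch tray: lift the timer out and put it on the chopping board. Then smoothly push the capper's red spring-centred toggle all the way to the left, hold it there for at least a second and a half so that the pusher slides the finished jars out into the tray, and let the toggle spring back to its middle. Finally stand every finished jar upright in the divided wooden crate, one to a compartment, leaving the tea light, salt shaker, cork and match box where they are.

Things in the scene. Friction and masses are not known exactly. Their poses are not given: they have to be found in the camera images.
- capper: fixed white jar capper, yaw within 0.12 rad. Origin on the worktop under the hood's front edge, mid-width; x into the hood, y to the robot's left, z up. Floor 14 mm up, 260 mm wide. Open catch tray from x = -130 to 0 mm, rim 26 mm high. Hood x = 0 to 105 mm, 150 mm high, open in front below 128 mm. Jars: lanes y = -90, -30, 30, 90 mm, axes at x = 20 mm, about -80 mm once pushed out
- toggle (a joint): lean of the toggle in rad: 0 upright (spring's rest), positive to the robot's left (+y of the capper), range -0.25 to 0.7. Pivots about the capper's x axis at x = -85, y = -195, z = 56 mm of the capper, on top of a console 80 x 58 x 56 mm right of the tray. Spring 1 to 3 N at the tip; up to 8 N in all while jars are being pushed. Goes back to 0 when let go
- toggle_tip (a point): middle of the toggle's red knob, 75 mm from the pivot and 131 mm above the worktop when upright; the knob is 20 mm across and 23 mm high, on a steel stem 10 mm thick
- pusher (a joint): how far the orange pusher bar under the hood has come forward, towards the robot, in m: 0 with the toggle upright, about 0.105 with it fully left, slightly negative when it leans right. It follows the toggle out and home
- jar_a: finished spice jar, clear glass, round red cap: 45 mm across the cap, 42 mm across the glass, 106 mm tall, cap from 85 to 106 mm up, 0.11 kg; origin at the centre of its underside, z up the jar. Starts upright under the capper's hood; two to four of the four are present. Similar jars in the wall rack at the far left are not part of the job
- jar_b: finished spice jar, clear glass, round red cap: 45 mm across the cap, 42 mm across the glass, 106 mm tall, cap from 85 to 106 mm up, 0.11 kg; origin at the centre of its underside, z up the jar. Starts upright under the capper's hood; two to four of the four are present. Similar jars in the wall rack at the far left are not part of the job
- jar_c: finished spice jar, clear glass, round red cap: 45 mm across the cap, 42 mm across the glass, 106 mm tall, cap from 85 to 106 mm up, 0.11 kg; origin at the centre of its underside, z up the jar. Starts upright under the capper's hood; two to four of the four are present. Similar jars in the wall rack at the far left are not part of the job
- jar_d: finished spice jar, clear glass, round red cap: 45 mm across the cap, 42 mm across the glass, 106 mm tall, cap from 85 to 106 mm up, 0.11 kg; origin at the centre of its underside, z up the jar. Starts upright under the capper's hood; two to four of the four are present. Similar jars in the wall rack at the far left are not part of the job
- timer: wind-up egg timer, white below and red above, 61 mm across, 52 mm tall with its knob (22 mm across, top 10 mm); the red dial below the knob reaches from 22 to 42 mm up. 0.09 kg; origin at the centre of its underside, z up. Starts in the capper's catch tray, in the jars' way
- board: wooden chopping board, fixed, 150 mm along x, 180 mm along y, 15 mm thick; origin at the centre of its underside. A tea light stands near its right-hand far corner; the rest is free
- crate: loose open wooden crate on the black glass hob (5 mm above the worktop), 159 x 159 mm and 65 mm high, 0.7 kg, walls and cross dividers 5 mm thick; origin at the centre of its underside. The cross divides it into four compartments of 72 x 72 mm with centres at x, y = +-38 mm in its frame
- crate_in (a point): centre of the crate's inner floor, 5 mm above its underside; axes as the crate's
- tea_light: tea light in an aluminium cup, 38 mm across, 15 mm high, on the board; leave it alone. Origin under its centre
- salt_shaker: glass salt shaker, 44 mm across, 90 mm tall, on the worktop; leave it alone. Origin under its centre
- cork: upright wine cork, 24 mm across, 40 mm tall; leave it alone. Origin under its centre
- match_box: small red box, 54 x 36 x 15 mm; leave it alone. Origin under its centre

How it is judged:
By the outcome, as a careful person would: the job done as asked, in the order asked, and still so for the second after the job is handed in, with the robot touching nothing.
Of jar_a, jar_b, jar_c, jar_d only 2 to 4 are there at a start; the rules pass over those that are not, and their reading is None.
At some moment in a run one of crate may be knocked a few centimetres aside while the robot is not near it.
It also fails if it takes over 210 s, if anything falls off the work surface, if the arm or the gripper's body presses on something with over 40 N, if the wrist force passes 120 N, or if a joint passes its speed limit or range.

ROBOT

A 6-joint arm with a two-finger parallel gripper is mounted at the origin on a cart in front of the work surface, level with it; the furniture and walls round the work are solid. World frame = base frame: x ahead of the robot, y to its left, z up, the work surface at z = 0. Lengths are in m, angles in rad, forces in N, time in s.
With the tool pointing down it reaches from about 0.375 to 0.9 m from the base axis. Payload 3.1 kg.
Tool frame: the origin (TCP) lies midway between the tips of the shut fingers; the grasp point (between the pads) lies 19 mm behind it; x points along the fingers, z is the direction in which the jaws open and shut, and the axes are right-handed (so a half turn about x gives the same grasp; the last joint's range is limited). The gripper opens to 87 mm and grips with 3 to 60 N. Pads are 19 mm wide; open, the fingers measure 117 mm over their backs; the gripper's body (75 mm by 190 mm) begins 51 mm behind the grasp point.
Start: joints at [-1.315, 0.527, 1.433, -0, 1.181, -0.178], TCP at [0.263, -0.567, 0.223] pointing down, gripper open.
Joint ranges: [-3.08, 3.08], [-0.75, 2.2], [0.22, 2.44], [-1.43, 4.57], [0, 2.65], [-2.85, 2.85]. Speed limits (rad/s): [2.79, 2.79, 3.14, 3.14, 3.14, 3.14].

INTERFACE

Orientations are given as a unit quaternion [x, y, z, w].
In Python, from rig import readout, imaging, robot gives the robot as it stands. The module is installed in compiled form; this text tells all that it offers.
- The arm moves only by the tool play_rows, never from a script. Its argument "rows" is text: rows parted by semicolons, each of 7 numbers parted by spaces: the turn, a rotation vector about the tool's x, y, z in rad, then the shift along the tool's x, y, z in mm, then the closure, from 0 (fully open) to 1 (shut). In form: ax ay az tx ty tz gripper; .... A call has 1 to 8 rows; each row shifts and turns the commanded pose from where the row before left it, along the tool's axes as they then stand; what a row does not reach is not made up. A row lasts 1/12 s, in which the tool goes at most 41.7 mm and 7.16 degrees, less where a joint would pass 70% of its speed; a pose out of reach is approached as far as the arm can. A call with a gripper value outside its range is refused whole. The fingers move at their own pace and stop on an object; "squeeze" is the grip in N (left out, the last holds). Time passes only in rows, so rows that do not move let the fingers close. It gives the time, the measured TCP pose, the force and the opening at its end, in the units of the state.
- readout.get_obs(): the state, without advancing time (a new reading comes with each control period).
- imaging.camera(name): name is "side" or "top"; returns the picture (420x560x3 uint8, blue, green, red); there is no depth.
- imaging.camera_info(name): a dict with "K" (3x3 intrinsics, pixels), "world_to_cam" (4x4, takes a point from world to camera coordinates). Camera axes: x right, y down, z forward; pixel columns grow to the right and rows downward; lengths in m; the calibration is good to about 2 mm. A picture is of the moment at which its call begins. camera_info takes no time and is no camera call.
- robot.hand_in(): hands the job in, once; it reports no verdict.
The state is a dict: "time": time; "q": joint angles; "joint_velocities": joint speeds; "joint_torque": joint torques, N m; "position": TCP position; "tool_rot": TCP orientation; "ft_force": force on the tool from outside, world axes, zero at the start; "moment": the same for the moment, N m; "grip_width": finger opening in m.
Only numpy, scipy, OpenCV 4.12 (cv2) and the standard library are available. Lean on these libraries where they do the work, as an engineer would, in place of code of your own. Each camera call takes 0.05 s, during which the arm holds its last target. There are 200 camera calls.

## Working session

There is one attempt and no reset: what is moved stays moved. The work goes in short steps, Python scripts to look and compute and a tool call to move; the robot and the scene stay as the last step left them, time stands still between calls to the robot, and variables do not carry over. Pictures are saved under pics/ and viewed, about 12 in all and at most 16, crops included, and the job is handed in when it is done.

Besides the shell and the picture viewer there is one more tool, called after "Call:" as name(argument=value, ...), one argument or row to a line, values as JSON. play_rows: Moves the arm, as the interface text tells. Its arguments: {"type":"object","properties":{"rows":{"type":"string"},"squeeze":{"type":"number"}},"required":["rows"]}

```bash
mkdir -p pics; cat > h.py <<'E'
import numpy as np, cv2
from rig import readout, imaging, robot
from scipy.spatial.transform import Rotation as R
def snap(n,f):
    im=imaging.camera(n); cv2.imwrite('pics/'+f,im); return im
def proj(n,p):
    i=imaging.camera_info(n); c=i['world_to_cam']@np.append(p,1); u=np.array(i['K'])@c[:3]; return u[:2]/u[2]
def ray(n,uv,z):
    i=imaging.camera_info(n); M=np.array(i['world_to_cam']); d=M[:3,:3].T@np.linalg.solve(np.array(i['K']),[uv[0],uv[1],1]); o=-M[:3,:3].T@M[:3,3]
    return o+d*(z-o[2])/d[2]
E
python3 - <<'E'
from h import *
o=readout.get_obs(); print(o)
print(R.from_quat(o['tool_rot']).as_matrix().round(3))
for n in('top','side'):
    snap(n,n+'0.png'); i=imaging.camera_info(n); print(n,i)
E
```

```text
{'time': 0.0, 'q': array([-1.31448519e+00,  5.28443594e-01,  1.43395526e+00, -2.23049424e-05,
        1.18139759e+00, -1.78469881e-01]), 'joint_velocities': array([-0.00158007, -0.00149718, -0.00142635, -0.00106474,  0.00236151,
       -0.0015242 ]), 'joint_torque': array([-3.66367640e-04, -4.40046179e+01, -1.76589686e+01,  6.33021514e-02,
        5.82217926e-02, -1.64386925e-04]), 'position': array([ 0.26309871, -0.56608344,  0.22156868]), 'tool_rot': array([ 0.38091163,  0.59665111, -0.37986415,  0.59549727]), 'ft_force': array([-0.24638959, -0.10225697, -0.25526285]), 'moment': array([ 0.00404206,  0.01662276, -0.04804091]), 'grip_width': 0.08719751403718518}
[[-0.001  0.907  0.421]
 [ 0.002  0.421 -0.907]
 [-1.     0.    -0.002]]
top {'K': array([[498.57629381,   0.        , 276.76160915],
       [  0.        , 498.57629381, 211.1332746 ],
       [  0.        ,   0.        ,   1.        ]]), 'world_to_cam': array([[ 0.02728503, -0.99930637,  0.02534381, -0.01158562],
       [-0.99129782, -0.03031516, -0.12810002,  0.58364986],
       [ 0.12877947, -0.02162805, -0.99143738,  1.35179809],
       [ 0.        ,  0.        ,  0.        ,  1.        ]])}
side {'K': array([[429.22426549,   0.        , 278.15432929],
       [  0.        , 429.22426549, 209.92890371],
       [  0.        ,   0.        ,   1.        ]]), 'world_to_cam': array([[-0.48385921, -0.87502879,  0.01431385,  0.30300975],
       [-0.43109773,  0.22408379, -0.8740373 ,  0.32263456],
       [ 0.7616003 , -0.42908166, -0.48564793,  0.67770508],
       [ 0.        ,  0.        ,  0.        ,  1.        ]])}
```

View pics/top0.png

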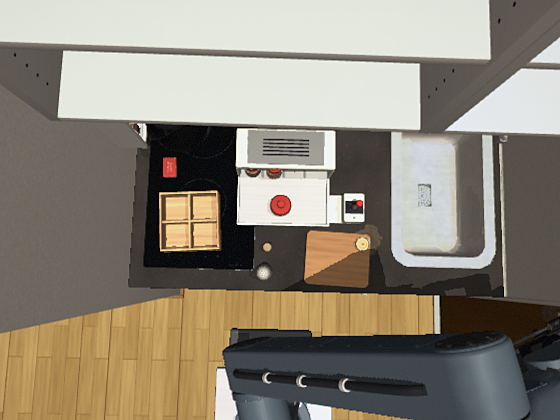

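View pics/side0.png

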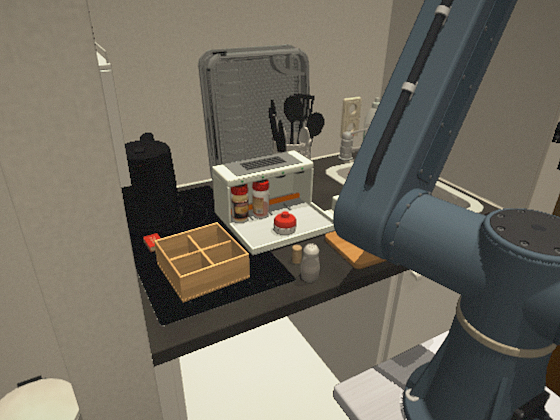

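Top view: timer (281,205), toggle knob (359,203), board (337,259) with tea light (362,243), crate (190,221). Two jars are visible in the left-hand lanes, at (253,172) and (275,172). I'll measure these by masks.

```bash
cat >> h.py <<'E'
def blobs(im,m,mn=20):
    n,l,s,c=cv2.connectedComponentsWithStats(m.astype(np.uint8)); return [(tuple(c[i].round(1)),tuple(s[i])) for i in range(1,n) if s[i][4]>=mn]
def red(im):
    h=cv2.cvtColor(im,cv2.COLOR_BGR2HSV); return ((h[...,0]<7)|(h[...,0]>172))&(h[...,1]>150)&(h[...,2]>90)
E
python3 - <<'E'
from h import *
im=cv2.imread('pics/top0.png')
for c,s in blobs(im,red(im)): print(c,s, [ray('top',c,z)[:2].round(4) for z in(.05,.12)])
hsv=cv2.cvtColor(im,cv2.COLOR_BGR2HSV)
wood=(hsv[...,0]>8)&(hsv[...,0]<25)&(hsv[...,1]>70)&(hsv[...,2]>90)
wood[290:]=0
for c,s in blobs(im,wood,200):
    print('wood',c,s)
    print([ray('top',c,z)[:2].round(4) for z in(.015,.07)])
n,l,s,cc=cv2.connectedComponentsWithStats(wood.astype(np.uint8))
for i in range(1,n):
    if s[i][4]>200:
        p=np.argwhere(l==i)[:,::-1].astype(np.float32); r=cv2.minAreaRect(p); print(r); print([ray('top',q,.07)[:2].round(3) for q in cv2.boxPoints(r)],[ray('top',q,.015)[:2].round(3) for q in cv2.boxPoints(r)])
# white tray/capper
w=(hsv[...,1]<40)&(hsv[...,2]>150); w[:125]=0;w[240:]=0;w[:,:200]=0;w[:,345:]=0
for c,s in blobs(im,w,200):print('white',c,s)
cv2.imwrite('pics/crop0.png',cv2.resize(im[115:295,130:390],None,fx=3,fy=3,interpolation=cv2.INTER_CUBIC))
si=cv2.imread('pics/side0.png')
for c,s in blobs(si,red(si)): print('side',c,s)
E
```

```text
(np.float64(169.2), np.float64(166.8)) (np.int32(163), np.int32(157), np.int32(14), np.int32(20), np.int32(244)) [array([0.6972, 0.3078]), array([0.6822, 0.2938])]
(np.float64(274.2), np.float64(170.8)) (np.int32(269), np.int32(170), np.int32(12), np.int32(4), np.int32(29)) [array([0.6954, 0.0158]), array([0.6805, 0.0168])]
(np.float64(280.5), np.float64(204.7)) (np.int32(271), np.int32(195), np.int32(20), np.int32(21), np.int32(323)) [array([ 0.6004, -0.0043]), array([ 0.5904, -0.0023])]
(np.float64(359.1), np.float64(203.2)) (np.int32(356), np.int32(200), np.int32(7), np.int32(7), np.int32(42)) [array([ 0.6114, -0.2226]), array([ 0.6008, -0.2094])]
wood (np.float64(189.8), np.float64(221.0)) (np.int32(159), np.int32(190), np.int32(62), np.int32(63), np.int32(3235))
[array([0.5512, 0.2486]), array([0.5455, 0.2403])]
wood (np.float64(338.6), np.float64(257.1)) (np.int32(304), np.int32(224), np.int32(78), np.int32(64), np.int32(3598))
[array([ 0.4619, -0.1724]), array([ 0.4596, -0.1642])]
((188.73928833007812, 220.94003295898438), (60.37791061401367, 61.17054748535156), 88.02507019042
[... 503 characters left out ...]
oat64(285.1), np.float64(148.7)) (np.int32(236), np.int32(128), np.int32(100), np.int32(42), np.int32(3150))
white (np.float64(287.5), np.float64(199.3)) (np.int32(237), np.int32(169), np.int32(105), np.int32(58), np.int32(4732))
side (np.float64(261.0), np.float64(185.9)) (np.int32(253), np.int32(181), np.int32(16), np.int32(10), np.int32(117))
side (np.float64(239.1), np.float64(190.5)) (np.int32(231), np.int32(186), np.int32(17), np.int32(9), np.int32(109))
side (np.float64(284.8), np.float64(220.1)) (np.int32(274), np.int32(212), np.int32(22), np.int32(16), np.int32(273))
side (np.float64(150.7), np.float64(239.1)) (np.int32(143), np.int32(233), np.int32(17), np.int32(15), np.int32(126))
```

View pics/crop0.png

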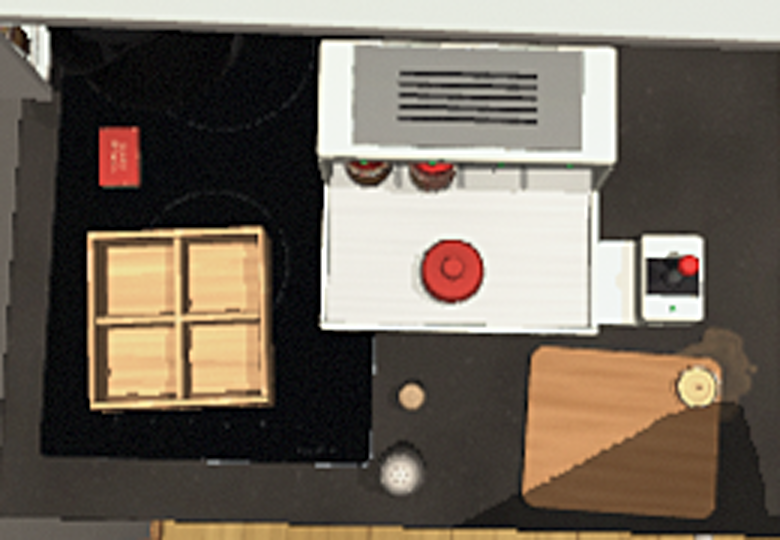

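Two jars are present, in lanes y=+90 and +30; the right lanes look empty. Next I fit the capper frame and the timer, crate and toggle positions, and make a move helper.

```bash
cat >> h.py <<'E'
def plan(xyz,yawjaw=None):
    """shift (mm, tool axes after turn) and turn about tool x to get TCP to xyz with jaw axis along world angle yawjaw (mod pi)"""
    o=readout.get_obs(); Rm=R.from_quat(o['tool_rot']); M=Rm.as_matrix(); 
    print('t',round(o['time'],2),'tcp',o['position'].round(4),'F',o['ft_force'].round(1),'w',round(o['grip_width'],4),'jaw',round(np.arctan2(M[1,2],M[0,2]),4),'xaxis',M[:,0].round(4))
    a=0
    if yawjaw is not None:
        a=-((yawjaw-np.arctan2(M[1,2],M[0,2])+np.pi/2)%np.pi-np.pi/2)
    d=np.array(xyz)-o['position']
    M2=(Rm*R.from_rotvec([a,0,0])).as_matrix()
    print('turn x %.3f'%a,'shift before-turn axes',(M.T@d*1000).round(1),'after-turn axes',(M2.T@d*1000).round(1))
E
python3 - <<'E'
from h import *
u=lambda c:(130+(c[0]+.5)/3-.5,115+(c[1]+.5)/3-.5)
P=lambda c,z:ray('top',u(c),z)
fl,fr=P((322,329),.026),P((597,332),.026); print('tray front',fl,fr)
yaw=np.arctan2(*(fl-fr)[:2][::1])*-1; d=(fl-fr)[:2]; print('width',np.linalg.norm(d),'yaw',np.arctan2(-d[0],d[1]))
a,b=P((320,163),.15),P((613,163),.15); d2=(a-b)[:2]; print('hood front',a,b,np.linalg.norm(d2),'yaw',np.arctan2(-d2[0],d2[1]))
a,b=P((320,41),.15),P((616,48),.15); print('hood rear',a,b)
print('knob top',ray('top',(359.1,203.2),.135)); print('timer knob',P((453,265),.066),'dial',ray('top',(280.5,204.7),.056))
print('console',P((641,236),.056),P((705,322),.056))
cr=[(89,232),(265,227),(272,405),(91,409)]
q=np.array([P(c,.07) for c in cr]); print('crate',q,q.mean(0),np.linalg.norm(q[0]-q[1]),np.linalg.norm(q[1]-q[2]))
print('cross',P((182,318),.07))
print('tea',P((697,386),.03),'board corners',[P(c,.015).round(3) for c in((530,348),(720,358),(524,507),(716,517))])
E
```

```text
tray front [0.54466979 0.11516032 0.026     ] [ 0.54952943 -0.14176515  0.026     ]
width 0.2569714225475243 yaw 0.018912313798039784
hood front [0.67563537 0.11513875 0.15      ] [ 0.68392765 -0.13779049  0.15      ] 0.25306513727987623 yaw 0.03277324234910699
hood rear [0.78377484 0.11921426 0.15      ] [ 0.78649811 -0.13913478  0.15      ]
knob top [ 0.59850474 -0.20658537  0.135     ]
timer knob [ 0.60281927 -0.00415194  0.066     ] dial [ 0.59954181 -0.00410995  0.056     ]
console [ 0.63674068 -0.17746098  0.056     ] [ 0.5585961  -0.23722684  0.056     ]
crate [[0.62221225 0.32664003 0.07      ]
 [0.63183587 0.16784839 0.07      ]
 [0.47054912 0.15475446 0.07      ]
 [0.46237898 0.31569399 0.07      ]] [0.54674405 0.24123422 0.07      ] 0.15908299307701165 0.16181739186812702
cross [0.54642883 0.23887012 0.07      ]
tea [ 0.50141908 -0.23523987  0.03      ] board corners [array([ 0.534, -0.08 ,  0.015]), array([ 0.53 , -0.26 ,  0.015]), array([ 0.385, -0.078,  0.015]), array([ 0.381, -0.257,  0.015])]
```

```bash
python3 - <<'E'
from h import *
plan((.601,-.004,.17),-np.pi/2+.02)
E
```

```text
t 0.1 tcp [ 0.2631 -0.5662  0.2217] F [ 0.8 -0.   0.9] w 0.087 jaw -1.136 xaxis [-5.0e-04  1.9e-03 -1.0e+00]
turn x 0.415 shift before-turn axes [  52.6  543.2 -367.4] after-turn axes [  52.6  349.1 -555.2]
```

Call:
play_rows(
  rows="0.105 0 0 0 0 0 0;0.105 0 0 0 0 0 0;0.105 0 0 0 0 0 0;0.1 0 0 0 0 0 0",
)

```text
time: 0.43
position: [0.2632, -0.5664, 0.2219]
tool_rot: [0.497, 0.504, -0.496, 0.503]
ft_force: [-0.5, 0.0, -0.5]
grip_width: 0.087
```

Call:
play_rows(
  rows="0 0 0 0 17 -28 0;0 0 0 0 17 -28 0;0 0 0 0 17 -28 0;0 0 0 0 17 -28 0;0 0 0 0 17 -28 0;0 0 0 0 17 -28 0;0 0 0 0 17 -28 0;0 0 0 0 17 -28 0",
)

```text
time: 1.1
position: [0.3952, -0.3385, 0.2223]
tool_rot: [0.495, 0.505, -0.495, 0.505]
ft_force: [0.5, -0.0, -0.0]
grip_width: 0.0874
```

Call:
play_rows(
  rows="0 0 0 0 18 -28 0;0 0 0 0 18 -28 0;0 0 0 0 18 -28 0;0 0 0 0 18 -28 0;0 0 0 0 18 -28 0;0 0 0 0 18 -28 0;0 0 0 0 18 -28 0;0 0 0 0 18 -28 0",
)

```text
time: 1.77
position: [0.5347, -0.1117, 0.2222]
tool_rot: [0.495, 0.505, -0.495, 0.505]
ft_force: [0.2, -0.5, -0.2]
grip_width: 0.0867
```

```bash
python3 - <<'E'
from h import *
plan((.601,-.004,.17),-np.pi/2+.02)
E
```

```text
t 1.77 tcp [ 0.5347 -0.1117  0.2222] F [ 0.2 -0.5 -0.2] w 0.0867 jaw -1.5509 xaxis [-8.e-04  3.e-04 -1.e+00]
turn x -0.000 shift before-turn axes [  52.2   68.5 -106.3] after-turn axes [  52.2   68.5 -106.3]
```

Call:
play_rows(
  rows="0 0 0 8 17 -27 0;0 0 0 14 17 -27 0;0 0 0 15 17 -26 0;0 0 0 15 17 -26 0;0 0 0 20 0 0 0;0 0 0 20 0 0 0;0 0 0 20 0 0 0;0 0 0 0 0 0 0",
)

```text
time: 2.43
position: [0.5969, -0.005, 0.1063]
tool_rot: [0.493, 0.508, -0.497, 0.502]
ft_force: [-0.9, -0.2, -0.7]
grip_width: 0.0871
```

```bash
python3 - <<'E'
from h import *
a=snap('side','s1.png');t=snap('top','t1.png')
c=np.hstack([cv2.resize(a[130:270,200:360],None,fx=2.5,fy=2.5),cv2.resize(t[160:300,220:380],None,fx=2.5,fy=2.5)])
cv2.imwrite('pics/c1.png',c)
plan((.601,-.004,.03),-np.pi/2+.02)
for z in(.066,): print(proj('side',(.601,-.004,z)))
for n,b in blobs(a,red(a)): print(n,b)
E
```

```text
t 2.53 tcp [ 0.5996 -0.0059  0.1098] F [ 0.7 -0.6  0.4] w 0.0874 jaw -1.551 xaxis [-2.3e-03  5.0e-04 -1.0e+00]
turn x -0.000 shift before-turn axes [79.8  1.6 -1.8] after-turn axes [79.8  1.6 -1.8]
[284.62331606 211.85618817]
(np.float64(258.0), np.float64(186.8)) (np.int32(253), np.int32(182), np.int32(12), np.int32(9), np.int32(66))
(np.float64(239.1), np.float64(190.5)) (np.int32(231), np.int32(185), np.int32(17), np.int32(10), np.int32(110))
(np.float64(284.3), np.float64(220.4)) (np.int32(275), np.int32(211), np.int32(20), np.int32(17), np.int32(223))
(np.float64(150.8), np.float64(239.0)) (np.int32(143), np.int32(233), np.int32(17), np.int32(15), np.int32(124))
```

View pics/c1.png

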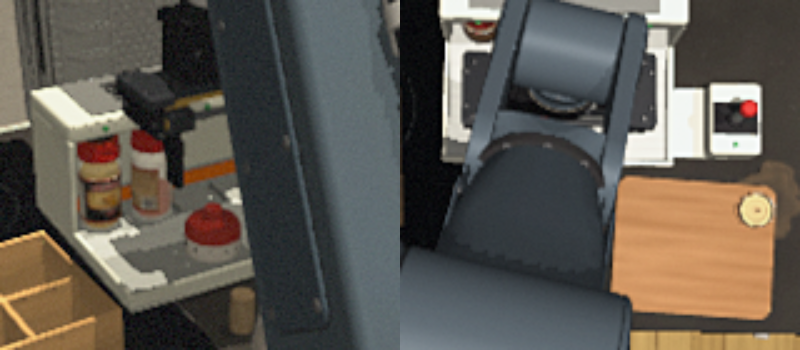

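The side view shows the left finger above and left of the timer. The timer's top is at row 211, column 284, which matches the prediction. Descending to grasp.

Call:
play_rows(
  rows="0 0 0 16 0 0 0;0 0 0 16 1 -1 0;0 0 0 16 0 0 0;0 0 0 16 0 0 0;0 0 0 14 0 0 0;0 0 0 0 0 0 0;0 0 0 0 0 0 0.6;0 0 0 0 0 0 0.6",
  squeeze=15,
)

```text
time: 3.2
position: [0.6025, -0.0054, 0.0342]
tool_rot: [0.496, 0.504, -0.495, 0.506]
ft_force: [0.6, -0.2, -0.5]
grip_width: 0.0802
```

Call:
play_rows(
  rows="0 0 0 0 0 0 0.6;0 0 0 0 0 0 0.6;0 0 0 0 0 0 0.6;0 0 0 -5 0 0 0.6;0 0 0 -10 0 0 0.6;0 0 0 -12 0 0 0.6;0 0 0 -12 0 0 0.6;0 0 0 -12 0 0 0.6",
)

```text
time: 3.87
position: [0.6016, -0.0051, 0.0853]
tool_rot: [0.495, 0.505, -0.495, 0.505]
ft_force: [0.2, -0.2, -1.8]
grip_width: 0.0585
```

```bash
python3 - <<'E'
from h import *
plan((.46,-.14,.14),-np.pi/2+.02)
E
```

```text
t 3.87 tcp [ 0.6016 -0.0051  0.0853] F [ 0.2 -0.2 -1.8] w 0.0585 jaw -1.551 xaxis [ 1.1e-03 -2.0e-04 -1.0e+00]
turn x -0.000 shift before-turn axes [ -54.8 -144.2  132.1] after-turn axes [ -54.8 -144.2  132.1]
```

Call:
play_rows(
  rows="0 0 0 -15 0 0 0.6;0 0 0 -20 -5 5 0.6;0 0 0 -20 -15 13 0.6;0 0 0 0 -22 20 0.6;0 0 0 0 -25 23 0.6;0 0 0 0 -25 23 0.6;0 0 0 0 -25 23 0.6;0 0 0 0 -25 23 0.6",
)

```text
time: 4.53
position: [0.4611, -0.1387, 0.14]
tool_rot: [0.495, 0.504, -0.495, 0.506]
ft_force: [0.3, -1.0, -1.0]
grip_width: 0.0585
```

```bash
python3 - <<'E'
from h import *
plan((.46,-.14,.036),-np.pi/2+.02)
E
```

```text
t 4.53 tcp [ 0.4611 -0.1387  0.14  ] F [ 0.3 -1.  -1. ] w 0.0585 jaw -1.5501 xaxis [ 0.0019 -0.0012 -1.    ]
turn x 0.001 shift before-turn axes [104.   -1.3   1.1] after-turn axes [104.   -1.3   1.1]
```

Call:
play_rows(
  rows="0 0 0 20 0 0 0.6;0 0 0 25 0 0 0.6;0 0 0 25 0 0 0.6;0 0 0 15 0 0 0.6;0 0 0 10 0 0 0.6;0 0 0 5 0 0 0.6;0 0 0 2 0 0 0.6;0 0 0 0 0 0 0.6",
)

```text
time: 5.2
position: [0.4623, -0.138, 0.037]
tool_rot: [0.495, 0.505, -0.495, 0.505]
ft_force: [0.1, -0.3, -1.1]
grip_width: 0.0586
```

Call:
play_rows(
  rows="0 0 0 1.5 0 0 0.6;0 0 0 1.5 0 0 0.6;0 0 0 0 0 0 0.6",
)

```text
time: 5.45
position: [0.4627, -0.1382, 0.0347]
tool_rot: [0.495, 0.504, -0.495, 0.506]
ft_force: [-1.0, 0.4, 3.8]
grip_width: 0.0585
```

Contact, with Fz going to +3.8 N. Release, lift, then move away.

Call:
play_rows(
  rows="0 0 0 0 0 0 0.3;0 0 0 0 0 0 0;0 0 0 0 0 0 0;0 0 0 0 0 0 0;0 0 0 -15 0 0 0;0 0 0 -25 0 0 0;0 0 0 -30 0 0 0;0 0 0 -35 0 0 0",
)

```text
time: 6.12
position: [0.4605, -0.1371, 0.1385]
tool_rot: [0.495, 0.506, -0.495, 0.503]
ft_force: [1.0, -1.1, -0.3]
grip_width: 0.0868
```

Call:
play_rows(
  rows="0 0 0 -35 0 0 1;0 0 0 -15 0 25 1;0 0 0 0 0 30 1;0 0 0 0 0 30 1;0 0 0 0 0 30 1;0 0 0 0 0 0 1;0 0 0 0 0 0 1;0 0 0 0 0 0 1",
)

```text
time: 6.78
position: [0.4633, -0.2519, 0.188]
tool_rot: [0.495, 0.506, -0.495, 0.504]
ft_force: [-0.1, -0.1, -1.2]
grip_width: 0.0414
```

```bash
python3 - <<'E'
from h import *
a=snap('top','t2.png');b=snap('side','s2.png')
for c,s in blobs(a,red(a)): print(c,s)
plan((.597,-.265,.20),-np.pi/2+.02)
c=np.hstack([cv2.resize(b[130:300,190:360],None,fx=2.2,fy=2.2),cv2.resize(a[130:300,220:390],None,fx=2.2,fy=2.2)])
cv2.imwrite('pics/c2.png',c)
E
```

```text
(np.float64(169.1), np.float64(166.7)) (np.int32(163), np.int32(157), np.int32(14), np.int32(20), np.int32(240))
(np.float64(274.0), np.float64(170.8)) (np.int32(268), np.int32(170), np.int32(13), np.int32(4), np.int32(30))
(np.float64(359.0), np.float64(203.1)) (np.int32(356), np.int32(200), np.int32(7), np.int32(7), np.int32(43))
t 6.88 tcp [ 0.4635 -0.2512  0.1881] F [-0.2  0.1 -0.7] w 0.0339 jaw -1.5501 xaxis [-0.0014  0.0016 -1.    ]
turn x 0.001 shift before-turn axes [-12.1 133.2  16.5] after-turn axes [-12.1 133.2  16.4]
```

View pics/c2.png

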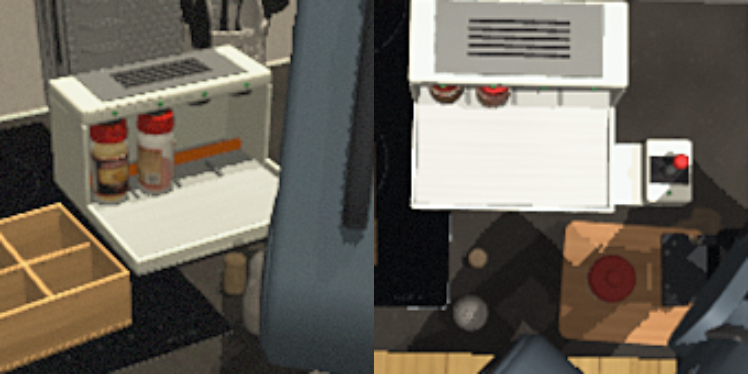

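Timer on the board at crop (612,278), tray empty, only two jars, both in the left lanes. Next, move to the right of the toggle.

Call:
play_rows(
  rows="0 0 0 0 22 6 1;0 0 0 0 28 10 1;0 0 0 0 28 0 1;0 0 0 0 28 0 1;0 0 0 0 28 0 1;0 0 0 20 0 0 1;0 0 0 24 0 0 1;0 0 0 22 0 0 1",
)

```text
time: 7.55
position: [0.599, -0.2642, 0.1217]
tool_rot: [0.494, 0.506, -0.494, 0.506]
ft_force: [0.0, 0.6, -0.5]
grip_width: 0.0007
```

Call:
play_rows(
  rows="0 0 0 0 0 -3 1;0 0 0 0 0 -3 1;0 0 0 0 0 0 1",
)

```text
time: 7.8
position: [0.5987, -0.2588, 0.1235]
tool_rot: [0.495, 0.505, -0.495, 0.505]
ft_force: [0.2, 0.3, 0.2]
grip_width: 0.0008
```

```bash
python3 - <<'E'
from h import *
plan((.598,-.225,.120),-np.pi/2+.02)
E
```

```text
t 7.8 tcp [ 0.5987 -0.2588  0.1235] F [0.2 0.3 0.2] w 0.0008 jaw -1.5496 xaxis [ 5.e-04  1.e-04 -1.e+00]
turn x 0.001 shift before-turn axes [  3.5   0.  -33.8] after-turn axes [  3.5  -0.  -33.8]
```

Call:
play_rows(
  rows="0 0 0 0.5 0 -3 1;0 0 0 0 0 -3 1;0 0 0 0 0 -3 1;0 0 0 0 0 -3 1;0 0 0 0 0 -3 1;0 0 0 0 0 -3 1;0 0 0 0 0 -2 1;0 0 0 0 0 -2 1",
)

```text
time: 8.47
position: [0.5978, -0.2379, 0.1221]
tool_rot: [0.495, 0.505, -0.495, 0.505]
ft_force: [0.8, 0.7, 0.3]
grip_width: 0.0006
```

Call:
play_rows(
  rows="0 0 0 0 0 -1.5 1;0 0 0 0 0 -1.5 1;0 0 0 0 0 -1.5 1;0 0 0 0 0 -1.5 1;0 0 0 0 0 -1.5 1;0 0 0 0 0 -1.5 1;0 0 0 0 0 -1.5 1;0 0 0 0 0 -1.5 1",
)

```text
time: 9.13
position: [0.5976, -0.226, 0.122]
tool_rot: [0.495, 0.505, -0.495, 0.505]
ft_force: [0.6, -0.0, 0.1]
grip_width: 0.0005
```

Call:
play_rows(
  rows="0 0 0 0.5 0 -1.5 1;0 0 0 0.5 0 -1.5 1;0 0 0 0.5 0 -1.5 1;0 0 0 0.5 0 -1.5 1;0 0 0 0.5 0 -1.5 1;0 0 0 0.5 0 -1.5 1;0 0 0 0.5 0 -1.5 1;0 0 0 0.5 0 -1.5 1",
)

```text
time: 9.8
position: [0.5977, -0.2144, 0.1183]
tool_rot: [0.495, 0.505, -0.495, 0.505]
ft_force: [0.3, -2.6, 1.8]
grip_width: 0.0004
```

Call:
play_rows(
  rows="0 0 0 0.4 0 -1.5 1;0 0 0 0.4 0 -1.5 1;0 0 0 0.4 0 -1.5 1;0 0 0 0.4 0 -1.5 1;0 0 0 0.4 0 -1.5 1;0 0 0 0.4 0 -1.5 1;0 0 0 0.4 0 -1.5 1;0 0 0 0.4 0 -1.5 1",
)

```text
time: 10.47
position: [0.5972, -0.2021, 0.1149]
tool_rot: [0.495, 0.505, -0.495, 0.505]
ft_force: [0.3, -2.0, 1.8]
grip_width: 0.0003
```

Call:
play_rows(
  rows="0 0 0 0.5 0 -1.5 1;0 0 0 0.5 0 -1.5 1;0 0 0 0.5 0 -1.5 1;0 0 0 0.5 0 -1.5 1;0 0 0 0.5 0 -1.5 1;0 0 0 0.5 0 -1.5 1;0 0 0 0.5 0 -1.5 1;0 0 0 0.5 0 -1.5 1",
)

```text
time: 11.13
position: [0.597, -0.1902, 0.1108]
tool_rot: [0.495, 0.505, -0.495, 0.505]
ft_force: [1.1, -5.0, 1.4]
grip_width: 0.0004
```

```bash
python3 - <<'E'
from h import *
a=snap('top','t3.png');b=snap('side','s3.png')
plan((.597,-.175,.108))
c=np.hstack([cv2.resize(b[130:300,190:360],None,fx=2.2,fy=2.2),cv2.resize(a[130:300,220:390],None,fx=2.2,fy=2.2)])
cv2.imwrite('pics/c3.png',c)
E
```

```text
t 11.23 tcp [ 0.597  -0.1898  0.1106] F [ 1.4 -2.1  0.2] w 0.0004 jaw -1.551 xaxis [ 1.e-04  4.e-04 -1.e+00]
turn x 0.000 shift before-turn axes [  2.6   0.3 -14.8] after-turn axes [  2.6   0.3 -14.8]
```

View pics/c3.png

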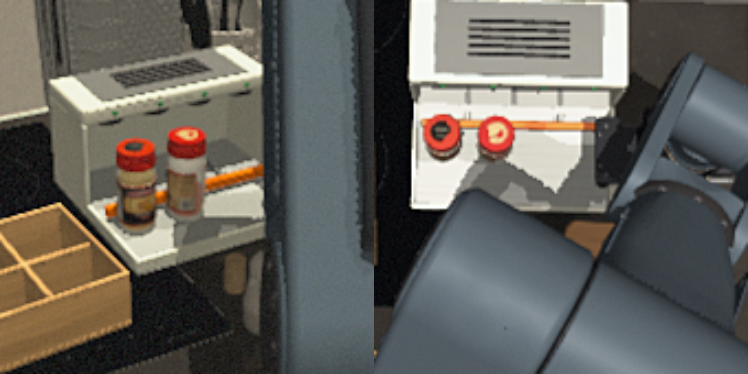

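Both jars are upright and being pushed out: caps at crop (442,133) and (495,133), orange bar behind them. Continue to the end stop.

Call:
play_rows(
  rows="0 0 0 0.5 0 -1.5 1;0 0 0 0.5 0 -1.5 1;0 0 0 0.5 0 -1.5 1;0 0 0 0.5 0 -1.5 1;0 0 0 0.4 0 -1.2 1;0 0 0 0.3 0 -1 1;0 0 0 0.3 0 -1 1;0 0 0 0 0 -1 1",
)

```text
time: 11.9
position: [0.5968, -0.1815, 0.107]
tool_rot: [0.494, 0.504, -0.496, 0.506]
ft_force: [1.6, -9.0, -4.8]
grip_width: 0.0006
```

Call:
play_rows(
  rows="0 0 0 0.3 0 -1 1;0 0 0 0.3 0 -1 1;0 0 0 0 0 -1 1;0 0 0 0 0 -1 1",
)

```text
time: 12.23
position: [0.5969, -0.1793, 0.1061]
tool_rot: [0.493, 0.504, -0.496, 0.507]
ft_force: [1.0, -15.5, -7.5]
grip_width: 0.0003
```

Force is 15.5 N, well above the spring and jar load, so this is the end stop. Hold.

Call:
play_rows(
  rows="0 0 0 0 0 0 1;0 0 0 0 0 0 1;0 0 0 0 0 0 1;0 0 0 0 0 0 1;0 0 0 0 0 0 1;0 0 0 0 0 0 1;0 0 0 0 0 0 1;0 0 0 0 0 0 1",
)

```text
time: 12.9
position: [0.5968, -0.1794, 0.1061]
tool_rot: [0.494, 0.504, -0.496, 0.507]
ft_force: [1.5, -11.8, -7.1]
grip_width: 0.0006
```

```bash
python3 - <<'E'
from h import *
a=snap('top','t4.png');b=snap('side','s4.png')
plan((.597,-.175,.106))
c0=np.array([.676,-.011]);
for n,im in(('top',a),('side',b)):
    for c,s in blobs(im,red(im)): print(n,c,s, ray(n,c,.12 if n=='top' else .11)[:2].round(4))
h=cv2.cvtColor(a,cv2.COLOR_BGR2HSV); m=(h[...,0]>9)&(h[...,0]<18)&(h[...,1]>180)&(h[...,2]>150); m[220:]=0
for c,s in blobs(a,m): print('orange',c,s,ray('top',c,.05))
a3=cv2.imread('pics/t3.png');h=cv2.cvtColor(a3,cv2.COLOR_BGR2HSV); m=(h[...,0]>9)&(h[...,0]<18)&(h[...,1]>180)&(h[...,2]>150); m[220:]=0
for c,s in blobs(a3,m): print('orange prev',c,s,ray('top',c,.05))
c=np.hstack([cv2.resize(b[130:300,190:360],None,fx=2.2,fy=2.2),cv2.resize(a[130:300,220:390],None,fx=2.2,fy=2.2)])
cv2.imwrite('pics/c4.png',c)
E
```

```text
t 13.0 tcp [ 0.5968 -0.1794  0.1061] F [  1.6 -11.4  -7.4] w -0.0001 jaw -1.5502 xaxis [ 5.0e-04 -5.6e-03 -1.0e+00]
turn x 0.000 shift before-turn axes [ 0.1  0.2 -4.4] after-turn axes [ 0.1  0.2 -4.4]
top (np.float64(169.1), np.float64(166.7)) (np.int32(163), np.int32(157), np.int32(14), np.int32(20), np.int32(240)) [0.6824 0.2941]
top (np.float64(250.6), np.float64(200.3)) (np.int32(242), np.int32(192), np.int32(17), np.int32(17), np.int32(164)) [0.5996 0.0765]
top (np.float64(274.2), np.float64(200.1)) (np.int32(267), np.int32(193), np.int32(17), np.int32(16), np.int32(117)) [0.6021 0.0146]
side (np.float64(279.0), np.float64(199.2)) (np.int32(271), np.int32(191), np.int32(18), np.int32(15), np.int32(158)) [0.5959 0.0162]
side (np.float64(256.2), np.float64(205.1)) (np.int32(248), np.int32(197), np.int32(18), np.int32(15), np.int32(184)) [0.5944 0.0804]
side (np.float64(150.7), np.float64(239.0)) (np.int32(143), np.int32(233), np.int32(17), np.int32(15), np.int32(122)) [0.5622 0.3442]
orange (np.float64(296.4), np.float64(196.0)) (np.int32(282), np.int32(195), np.int32(29), np.int32(3), np.int32(60)) [ 0.6261474  -0.04777725  0.05      ]
orange prev (np.float64(290.2), np.float64(185.8)) (np.int32(282), np.int32(185), np.int32(16), np.int32(3), np.int32(24)) [ 0.65432666 -0.02987404  0.05      ]
orange prev (np.float64(314.4), np.float64(186.6)) (np.int32(306), np.int32(186), np.int32(14), np.int32(3), np.int32(24)) [ 0.65421699 -0.09736208  0.05      ]
```

View pics/c4.png

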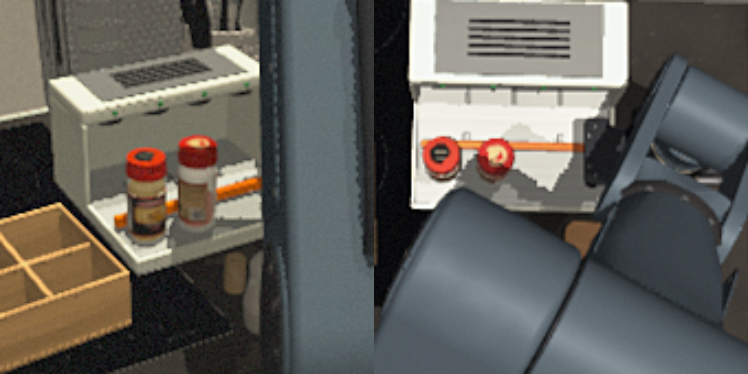

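Both jars stand at x ≈ 0.598 (capper x ≈ −78 mm), so the pusher is fully out. Hold a bit longer, then back off gently to the right.

Call:
play_rows(
  rows="0 0 0 0 0 0 1;0 0 0 0 0 0 1;0 0 0 0 0 0 1;0 0 0 0 0 0 1;0 0 0 0 0 0 1;0 0 0 0 0 0 1;0 0 0 0 0 0 1;0 0 0 0 0 0 1",
)

```text
time: 13.67
position: [0.5968, -0.1794, 0.1061]
tool_rot: [0.494, 0.504, -0.496, 0.507]
ft_force: [1.7, -12.9, -7.4]
grip_width: 0.0007
```

Call:
play_rows(
  rows="0 0 0 0 0 0 1;0 0 0 0 0 0 1;0 0 0 0 0 0 1;0 0 0 0 0 0 1;0 0 0 0 0 0 1;0 0 0 0 0 0 1;0 0 0 0 0 0 1;0 0 0 0 0 0 1",
)

```text
time: 14.33
position: [0.5968, -0.1794, 0.1061]
tool_rot: [0.494, 0.504, -0.496, 0.507]
ft_force: [1.6, -12.0, -7.5]
grip_width: 0.0007
```

Call:
play_rows(
  rows="0 0 0 -0.5 0 2 1;0 0 0 -0.7 0 2.5 1;0 0 0 -0.7 0 2.5 1;0 0 0 -0.7 0 2.5 1;0 0 0 -0.7 0 2.5 1;0 0 0 -0.7 0 2.5 1;0 0 0 -0.7 0 2.5 1;0 0 0 -0.7 0 2.5 1",
)

```text
time: 15.0
position: [0.5966, -0.1949, 0.1128]
tool_rot: [0.495, 0.505, -0.495, 0.504]
ft_force: [0.1, -1.0, 0.5]
grip_width: 0.0004
```

Call:
play_rows(
  rows="0 0 0 -0.7 0 2.5 1;0 0 0 -0.7 0 2.5 1;0 0 0 -0.7 0 2.5 1;0 0 0 -0.7 0 2.5 1;0 0 0 -0.7 0 2.5 1;0 0 0 -0.7 0 2.5 1;0 0 0 -0.7 0 2.5 1;0 0 0 0 0 2.5 1",
)

```text
time: 15.67
position: [0.5974, -0.2155, 0.1176]
tool_rot: [0.495, 0.505, -0.495, 0.505]
ft_force: [-0.4, -0.0, -0.1]
grip_width: 0.0002
```

Call:
play_rows(
  rows="0 0 0 0 0 4 1;0 0 0 0 0 8 1;0 0 0 0 0 12 1;0 0 0 0 0 14 1;0 0 0 -20 0 0 0;0 0 0 -35 0 0 0;0 0 0 -35 0 0 0;0 0 0 -35 0 0 0",
)

```text
time: 16.33
position: [0.5978, -0.255, 0.2435]
tool_rot: [0.495, 0.505, -0.495, 0.504]
ft_force: [0.9, 0.1, -0.1]
grip_width: 0.0195
```

```bash
python3 - <<'E'
from h import *
a=snap('top','t5.png');b=snap('side','s5.png')
plan((.6,.0155,.22),.02)
for n,im in(('top',a),('side',b)):
    for c,s in blobs(im,red(im)): print(n,c,s, ray(n,c,.12 if n=='top' else .11)[:2].round(4))
c=np.hstack([cv2.resize(b[130:300,190:360],None,fx=2.2,fy=2.2),cv2.resize(a[130:300,220:390],None,fx=2.2,fy=2.2)])
cv2.imwrite('pics/c5.png',c)
E
```

```text
t 16.43 tcp [ 0.602  -0.2573  0.2501] F [ 0.3 -0.2 -0.9] w 0.027 jaw -1.5521 xaxis [ 0.013  -0.0084 -0.9999]
turn x 1.570 shift before-turn axes [  27.8    2.8 -273.1] after-turn axes [  27.8 -273.1   -3.1]
top (np.float64(169.1), np.float64(166.8)) (np.int32(163), np.int32(157), np.int32(14), np.int32(20), np.int32(240)) [0.6822 0.2941]
top (np.float64(250.6), np.float64(200.3)) (np.int32(242), np.int32(192), np.int32(17), np.int32(17), np.int32(161)) [0.5996 0.0765]
top (np.float64(274.5), np.float64(201.3)) (np.int32(267), np.int32(193), np.int32(17), np.int32(17), np.int32(132)) [0.5989 0.0137]
top (np.float64(328.6), np.float64(256.0)) (np.int32(319), np.int32(246), np.int32(20), np.int32(21), np.int32(297)) [ 0.4597 -0.1307]
side (np.float64(279.6), np.float64(199.3)) (np.int32(271), np.int32(192), np.int32(18), np.int32(14), np.int32(177)) [0.5947 0.0151]
side (np.float64(256.2), np.float64(205.2)) (np.int32(247), np.int32(197), np.int32(19), np.int32(16), np.int32(187)) [0.5939 0.0806]
side (np.float64(150.8), np.float64(239.0)) (np.int32(143), np.int32(233), np.int32(17), np.int32(15), np.int32(123)) [0.5621 0.3441]
```

View pics/c5.png

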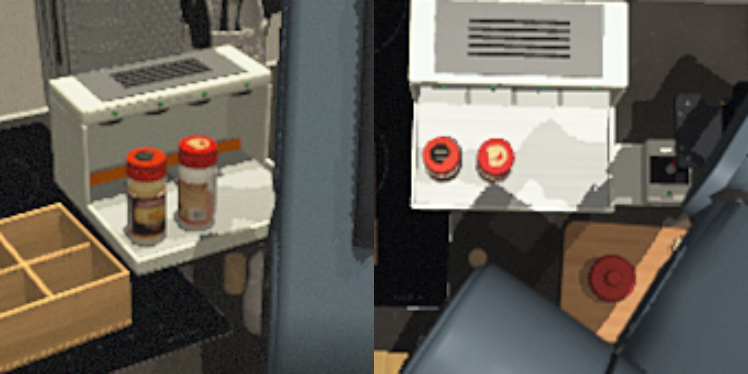

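The pusher is home and both jars are upright in the tray. Now turn the jaws along world x (negative turn, to stay within joint 6's range) and go over the second jar.

Call:
play_rows(
  rows="-0.12 0 0 0 0 0 0;-0.12 0 0 0 0 0 0;-0.12 0 0 0 0 0 0;-0.12 0 0 0 0 0 0;-0.12 0 0 0 0 0 0;-0.12 0 0 0 0 0 0;-0.12 0 0 0 0 0 0;-0.12 0 0 0 0 0 0",
)

```text
time: 17.1
position: [0.5978, -0.2546, 0.2419]
tool_rot: [0.204, 0.677, -0.204, 0.677]
ft_force: [-0.3, -0.3, -0.3]
grip_width: 0.0799
```

Call:
play_rows(
  rows="-0.12 0 0 0 0 0 0;-0.12 0 0 0 0 0 0;-0.12 0 0 0 0 0 0;-0.12 0 0 0 0 0 0;-0.12 0 0 0 0 0 0;0 0 0 0 25 0 0;0 0 0 0 30 0 0;0 0 0 0 30 0 0",
)

```text
time: 17.77
position: [0.5971, -0.1694, 0.2417]
tool_rot: [-0.002, 0.707, 0.002, 0.707]
ft_force: [-0.0, -0.8, 0.5]
grip_width: 0.0868
```

```bash
python3 - <<'E'
from h import *
plan((.598,.016,.17),.02)
E
```

```text
t 17.77 tcp [ 0.5971 -0.1694  0.2417] F [-0.  -0.8  0.5] w 0.0868 jaw 0.0062 xaxis [-6.e-04  3.e-04 -1.e+00]
turn x -0.014 shift before-turn axes [ 71.8 185.4   2.1] after-turn axes [ 71.8 185.3   4.6]
```

Call:
play_rows(
  rows="0 0 0 0 30 0 0;0 0 0 0 32 0 0;0 0 0 5 32 0 0;0 0 0 15 32 0.5 0;0 0 0 20 32 0.5 0;0 0 0 20 27 0 0;0 0 0 10 0 0 0;0 0 0 0 0 0 0",
)

```text
time: 18.43
position: [0.5948, 0.0173, 0.1695]
tool_rot: [-0.004, 0.709, 0.004, 0.705]
ft_force: [0.1, -1.3, -0.8]
grip_width: 0.0868
```

```bash
python3 - <<'E'
from h import *
b=snap('side','s6.png')
plan((.598,.016,.092),.006)
for c,s in blobs(b,red(b)): print(c,s, ray('side',c,.11)[:2].round(4))
cv2.imwrite('pics/c6.png',cv2.resize(b[100:270,190:360],None,fx=3,fy=3))
E
```

```text
t 18.48 tcp [0.5961 0.016  0.1711] F [-0.   0.2 -0.2] w 0.0871 jaw 0.0098 xaxis [-2.9e-03 -3.0e-04 -1.0e+00]
turn x 0.004 shift before-turn axes [79.1 -0.   2.1] after-turn axes [79.1 -0.   2.1]
(np.float64(280.0), np.float64(199.5)) (np.int32(272), np.int32(192), np.int32(17), np.int32(14), np.int32(155)) [0.5933 0.0147]
(np.float64(255.4), np.float64(205.8)) (np.int32(247), np.int32(197), np.int32(18), np.int32(16), np.int32(165)) [0.5921 0.0837]
(np.float64(150.7), np.float64(239.1)) (np.int32(143), np.int32(233), np.int32(17), np.int32(15), np.int32(126)) [0.5618 0.3443]
```

View pics/c6.png

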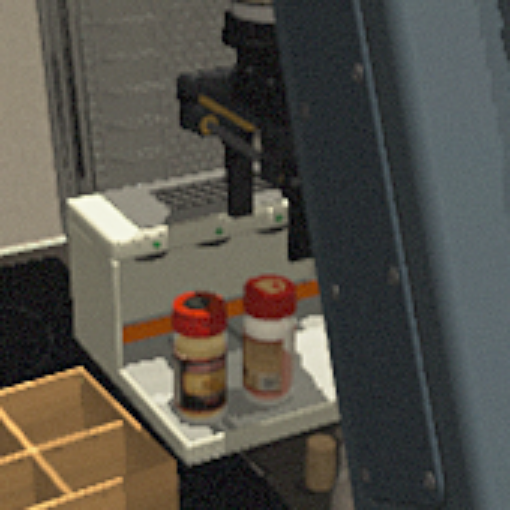

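The fingers at crop (240,180) and (300,220) straddle the jar at (270,300). Descend and grip the cap.

Call:
play_rows(
  rows="0 0 0 15 0 1 0;0 0 0 20 0 0 0;0 0 0 18 0 0 0;0 0 0 14 0 0 0;0 0 0 9 0 0 0;0 0 0 2 0 0 0;0 0 0 0 0 0 0;0 0 0 0 0 0 0.7",
  squeeze=18,
)

```text
time: 19.15
position: [0.5988, 0.0157, 0.0955]
tool_rot: [-0.003, 0.706, 0.003, 0.708]
ft_force: [0.4, -0.2, 0.2]
grip_width: 0.0844
```

Call:
play_rows(
  rows="0 0 0 0 0 0 0.7;0 0 0 0 0 0 0.7;0 0 0 0 0 0 0.7;0 0 0 0 0 0 0.7;0 0 0 0 0 0 0.7;0 0 0 0 0 0 0.7",
)

```text
time: 19.65
position: [0.5978, 0.0167, 0.0947]
tool_rot: [-0.003, 0.707, 0.003, 0.707]
ft_force: [0.9, -0.2, -0.6]
grip_width: 0.0483
```

Call:
play_rows(
  rows="0 0 0 0 0 0 0.7;0 0 0 0 0 0 0.7;0 0 0 0 0 0 0.7;0 0 0 -3 0 0 0.7;0 0 0 -8 0 0 0.7;0 0 0 -12 0 0 0.7;0 0 0 -15 0 0 0.7;0 0 0 -15 0 0 0.7",
)

```text
time: 20.32
position: [0.5976, 0.0166, 0.1488]
tool_rot: [-0.003, 0.707, 0.003, 0.707]
ft_force: [0.1, -0.0, -1.4]
grip_width: 0.0437
```

Call:
play_rows(
  rows="0 0 0 -18 0 0 0.7;0 0 0 -20 0 0 0.7;0 0 0 -20 0 0 0.7;0 0 0 -15 0 0 0.7;0 0 0 0 0 0 0.7",
)

```text
time: 20.73
position: [0.6001, 0.0163, 0.2253]
tool_rot: [-0.004, 0.704, 0.003, 0.71]
ft_force: [0.0, -1.3, -0.4]
grip_width: 0.0437
```

```bash
cat >> h.py <<'E'
def crate(im):
    hsv=cv2.cvtColor(im,cv2.COLOR_BGR2HSV)
    m=((hsv[...,0]>8)&(hsv[...,0]<25)&(hsv[...,1]>50)&(hsv[...,2]>90)).astype(np.uint8); m[290:]=0; m[:,262:]=0
    n,l,s,c=cv2.connectedComponentsWithStats(m); i=1+s[1:,4].argmax(); print('crate bbox',s[i])
    return s[i]
E
python3 - <<'E'
from h import *
a=snap('top','t7.png');b=snap('side','s7.png'); crate(a); crate(cv2.imread('pics/top0.png'))
plan((.6,.016,.2),.006)
for n,im in(('top',a),('side',b)):
    for c,s in blobs(im,red(im)): print(n,c,s)
c=np.hstack([cv2.resize(b[100:300,140:340],None,fx=1.95,fy=1.95),cv2.resize(a[120:290,140:310],None,fx=2.3,fy=2.3)[:390]])
cv2.imwrite('pics/c7.png',c)
E
```

```text
crate bbox [ 159  190   61   63 3206]
crate bbox [ 159  190   62   63 3236]
t 20.83 tcp [0.5978 0.0166 0.2216] F [ 0.5 -0.2 -1.8] w 0.0444 jaw 0.0091 xaxis [ 1.8e-03 -3.0e-04 -1.0e+00]
turn x 0.003 shift before-turn axes [21.6 -0.6  2.1] after-turn axes [21.6 -0.6  2.1]
top (np.float64(169.1), np.float64(166.9)) (np.int32(163), np.int32(157), np.int32(14), np.int32(20), np.int32(240))
top (np.float64(253.3), np.float64(201.5)) (np.int32(248), np.int32(192), np.int32(11), np.int32(17), np.int32(66))
top (np.float64(359.0), np.float64(203.1)) (np.int32(356), np.int32(200), np.int32(7), np.int32(7), np.int32(43))
top (np.float64(328.0), np.float64(256.1)) (np.int32(318), np.int32(246), np.int32(21), np.int32(21), np.int32(344))
side (np.float64(276.5), np.float64(151.5)) (np.int32(272), np.int32(145), np.int32(9), np.int32(13), np.int32(75))
side (np.float64(255.6), np.float64(205.8)) (np.int32(247), np.int32(197), np.int32(19), np.int32(15), np.int32(167))
side (np.float64(150.8), np.float64(239.0)) (np.int32(143), np.int32(233), np.int32(17), np.int32(15), np.int32(123))
```

View pics/c7.png

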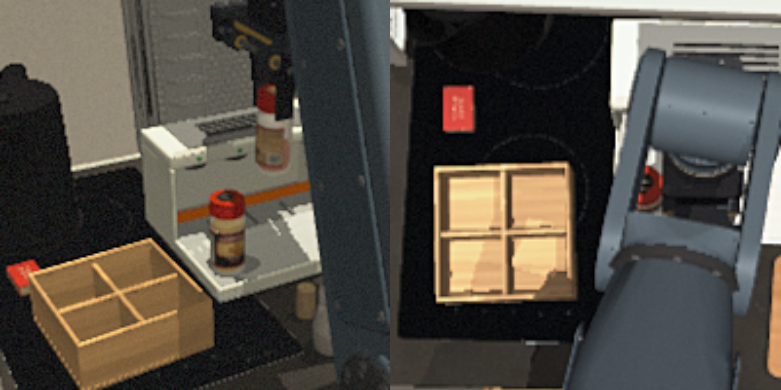

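Jar lifted (upright in the grip), the toggle is back at its start pixel (359,203), and the crate hasn't moved. Carry the jar to the far-left compartment.

Call:
play_rows(
  rows="0 0 0 -12 0 0 0.7;0 0 0 -8 12 0 0.7;0 0 0 0 25 -2 0.7;0 0 0 0 32 -2 0.7;0 0 0 0 32 -2 0.7;0 0 0 0 32 -2 0.7;0 0 0 0 32 -2 0.7;0 0 0 0 32 -2 0.7",
)

```text
time: 21.5
position: [0.5827, 0.2158, 0.2396]
tool_rot: [-0.003, 0.708, 0.003, 0.706]
ft_force: [1.0, -0.5, -1.3]
grip_width: 0.0436
```

Call:
play_rows(
  rows="0 0 0 0 30 -2 0.7;0 0 0 0 22 -1 0.7;0 0 0 0 10 -1 0.7;0 0 0 0 0 0 0.7;0 0 0 0 0 0 0.7",
)

```text
time: 21.92
position: [0.5788, 0.2754, 0.2399]
tool_rot: [-0.004, 0.708, 0.003, 0.707]
ft_force: [0.7, -0.8, -1.1]
grip_width: 0.0439
```

```bash
python3 - <<'E'
from h import *
a=snap('top','t8.png');b=snap('side','s8.png'); crate(a)
plan((.582,.28,.09),.006)
c=np.hstack([cv2.resize(b[100:300,90:290],None,fx=1.95,fy=1.95),cv2.resize(a[120:290,140:310],None,fx=2.3,fy=2.3)[:390]])
cv2.imwrite('pics/c8.png',c)
E
```

```text
crate bbox [ 175  190   46   62 2259]
t 22.02 tcp [0.5794 0.2741 0.2402] F [-0.1 -0.4 -1.3] w 0.0441 jaw 0.0079 xaxis [-8.e-04 -1.e-03 -1.e+00]
turn x 0.002 shift before-turn axes [150.2   6.    2.8] after-turn axes [150.2   6.    2.8]
```

View pics/c8.png

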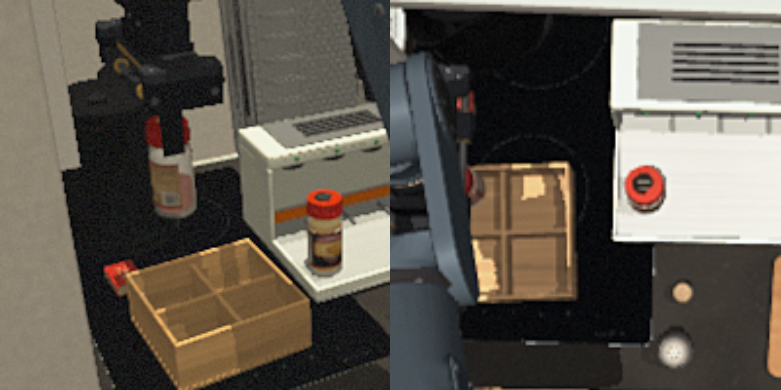

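The jar hangs above the far-left compartment; the crate's right edge is unchanged. Lower it.

Call:
play_rows(
  rows="0 0 0 5 3 2 0.7;0 0 0 18 3 1 0.7;0 0 0 22 0 0 0.7;0 0 0 22 0 0 0.7;0 0 0 22 0 0 0.7;0 0 0 22 0 0 0.7;0 0 0 18 0 0 0.7;0 0 0 10 0 0 0.7",
)

```text
time: 22.68
position: [0.5814, 0.2797, 0.0988]
tool_rot: [-0.003, 0.709, 0.002, 0.706]
ft_force: [-0.0, 0.1, -1.3]
grip_width: 0.0439
```

Call:
play_rows(
  rows="0 0 0 3 0 0 0.7;0 0 0 2 0 0 0.7;0 0 0 1.5 0 0 0.7;0 0 0 1.5 0 0 0.7;0 0 0 0 0 0 0.7",
)

```text
time: 23.1
position: [0.583, 0.2816, 0.0945]
tool_rot: [-0.003, 0.706, 0.003, 0.708]
ft_force: [0.7, 0.6, -1.2]
grip_width: 0.0439
```

Call:
play_rows(
  rows="0 0 0 1.5 0 0 0.7;0 0 0 1.5 0 0 0.7;0 0 0 1.5 0 0 0.7;0 0 0 0 0 0 0.7;0 0 0 0 0 0 0.7",
)

```text
time: 23.52
position: [0.5835, 0.2818, 0.0903]
tool_rot: [-0.003, 0.706, 0.003, 0.708]
ft_force: [0.3, 0.3, 4.3]
grip_width: 0.0441
```

Touchdown (Fz +4.3 N at z=0.090, as expected). Open and rise.

Call:
play_rows(
  rows="0 0 0 0 0 0 0.35;0 0 0 0 0 0 0;0 0 0 0 0 0 0;0 0 0 0 0 0 0;0 0 0 0 0 0 0;0 0 0 -10 0 0 0;0 0 0 -25 0 0 0;0 0 0 -30 0 0 0",
)

```text
time: 24.18
position: [0.5806, 0.2809, 0.1529]
tool_rot: [-0.004, 0.709, 0.003, 0.705]
ft_force: [0.3, -0.4, 1.1]
grip_width: 0.0849
```

Call:
play_rows(
  rows="0 0 0 -30 0 0 0;0 0 0 0 -25 2 0;0 0 0 0 -32 2 0;0 0 0 0 -32 2 0;0 0 0 0 -32 2 0;0 0 0 0 -32 2 0;0 0 0 0 -30 2 0;0 0 0 0 -20 2 0",
)

```text
time: 24.85
position: [0.5983, 0.0758, 0.1848]
tool_rot: [-0.003, 0.707, 0.002, 0.707]
ft_force: [0.1, 0.7, 0.7]
grip_width: 0.0873
```

```bash
python3 - <<'E'
from h import *
a=snap('top','t9.png');b=snap('side','s9.png'); crate(a)
plan((.597,.0785,.17),.006)
for n,im in(('top',a),('side',b)):
    for c,s in blobs(im,red(im)): print(n,c,s,ray(n,c,.12 if n=='top' else .11)[:2].round(4))
E
```

```text
crate bbox [ 159  191   50   62 2043]
t 24.95 tcp [0.5989 0.0752 0.1848] F [0.1 0.3 1.1] w 0.087 jaw 0.0046 xaxis [ 0.0012 -0.001  -1.    ]
turn x -0.001 shift before-turn axes [14.8  3.4 -1.9] after-turn axes [14.8  3.4 -1.9]
top (np.float64(169.1), np.float64(166.8)) (np.int32(163), np.int32(157), np.int32(14), np.int32(20), np.int32(241)) [0.6822 0.2941]
top (np.float64(174.0), np.float64(203.5)) (np.int32(166), np.int32(195), np.int32(17), np.int32(18), np.int32(155)) [0.5849 0.276 ]
top (np.float64(359.1), np.float64(203.2)) (np.int32(356), np.int32(200), np.int32(7), np.int32(7), np.int32(42)) [ 0.6008 -0.2094]
top (np.float64(328.0), np.float64(256.1)) (np.int32(318), np.int32(246), np.int32(21), np.int32(21), np.int32(341)) [ 0.4594 -0.1292]
side (np.float64(256.3), np.float64(205.5)) (np.int32(248), np.int32(198), np.int32(18), np.int32(15), np.int32(179)) [0.5924 0.0811]
side (np.float64(178.1), np.float64(229.2)) (np.int32(168), np.int32(220), np.int32(21), np.int32(18), np.int32(260)) [0.5737 0.2814]
side (np.float64(150.7), np.float64(239.0)) (np.int32(143), np.int32(233), np.int32(17), np.int32(15), np.int32(124)) [0.5622 0.3442]
```

The first jar stands in the crate. Now the second.

Call:
play_rows(
  rows="0 0 0 15 3 -1 0;0 0 0 20 0 0 0;0 0 0 20 0 0 0;0 0 0 18 0 0 0;0 0 0 12 0 0 0;0 0 0 5 0 0 0;0 0 0 0 0 0 0;0 0 0 0 0 0 0.7",
)

```text
time: 25.62
position: [0.5975, 0.082, 0.0945]
tool_rot: [-0.003, 0.707, 0.003, 0.707]
ft_force: [0.7, 0.5, 0.1]
grip_width: 0.0847
```

Call:
play_rows(
  rows="0 0 0 0 0 0 0.7;0 0 0 0 0 0 0.7;0 0 0 0 0 0 0.7;0 0 0 0 0 0 0.7;0 0 0 0 0 0 0.7;0 0 0 0 0 0 0.7;0 0 0 0 0 0 0.7;0 0 0 0 0 0 0.7",
)

```text
time: 26.28
position: [0.5974, 0.0815, 0.0942]
tool_rot: [-0.003, 0.707, 0.003, 0.707]
ft_force: [0.6, 0.4, 1.3]
grip_width: 0.0439
```

Call:
play_rows(
  rows="0 0 0 -3 0 0 0.7;0 0 0 -10 0 0 0.7;0 0 0 -18 0 0 0.7;0 0 0 -22 0 0 0.7;0 0 0 -25 0 0 0.7;0 0 0 -25 0 0 0.7;0 0 0 -25 0 0 0.7;0 0 0 -17 0 0 0.7",
)

```text
time: 26.95
position: [0.5978, 0.0816, 0.2423]
tool_rot: [-0.003, 0.706, 0.003, 0.708]
ft_force: [1.5, 0.8, -1.0]
grip_width: 0.0437
```

```bash
python3 - <<'E'
from h import *
a=snap('top','t10.png');b=snap('side','s10.png'); crate(a)
plan((.511,.20,.24),.006)
for n,im in(('top',a),('side',b)):
    for c,s in blobs(im,red(im)): print(n,c,s,ray(n,c,.12 if n=='top' else .11)[:2].round(4))
c=np.hstack([cv2.resize(b[100:300,90:290],None,fx=1.95,fy=1.95),cv2.resize(a[120:290,140:310],None,fx=2.3,fy=2.3)[:390]])
cv2.imwrite('pics/c10.png',c)
E
```

```text
crate bbox [ 159  191   44   62 1669]
t 27.05 tcp [0.5993 0.0816 0.2433] F [ 0.5 -0.2 -0.6] w 0.0441 jaw 0.0091 xaxis [ 8.3e-03 -4.0e-04 -1.0e+00]
turn x 0.003 shift before-turn axes [  2.5 119.2 -87.2] after-turn axes [  2.5 118.9 -87.6]
top (np.float64(169.1), np.float64(166.8)) (np.int32(163), np.int32(157), np.int32(14), np.int32(20), np.int32(241)) [0.6822 0.2941]
top (np.float64(173.9), np.float64(203.5)) (np.int32(166), np.int32(196), np.int32(17), np.int32(16), np.int32(152)) [0.5849 0.2763]
top (np.float64(359.1), np.float64(203.2)) (np.int32(356), np.int32(200), np.int32(7), np.int32(7), np.int32(42)) [ 0.6008 -0.2094]
top (np.float64(328.1), np.float64(256.1)) (np.int32(318), np.int32(246), np.int32(21), np.int32(21), np.int32(339)) [ 0.4594 -0.1294]
side (np.float64(250.5), np.float64(146.8)) (np.int32(247), np.int32(138), np.int32(8), np.int32(16), np.int32(86)) [ 0.9576 -0.0793]
side (np.float64(178.1), np.float64(229.3)) (np.int32(168), np.int32(220), np.int32(21), np.int32(18), np.int32(258)) [0.5733 0.2815]
side (np.float64(150.8), np.float64(239.0)) (np.int32(143), np.int32(233), np.int32(17), np.int32(15), np.int32(119)) [0.5621 0.3441]
```

View pics/c10.png

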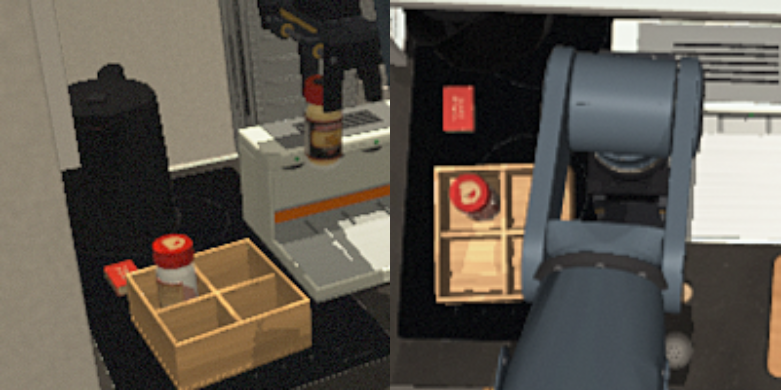

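The crate is unmoved with jar one upright in the far-left compartment, and jar two is held upright. Carry it to the near-right compartment.

Call:
play_rows(
  rows="0 0 0 0 10 -7 0.7;0 0 0 0 20 -14 0.7;0 0 0 0 24 -18 0.7;0 0 0 0 24 -18 0.7;0 0 0 0 22 -17 0.7;0 0 0 0 14 -10 0.7;0 0 0 0 5 -3.5 0.7;0 0 0 0 0 0 0.7",
)

```text
time: 27.72
position: [0.506, 0.201, 0.2376]
tool_rot: [-0.004, 0.709, 0.004, 0.706]
ft_force: [0.1, 0.2, -1.3]
grip_width: 0.0443
```

```bash
python3 - <<'E'
from h import *
b=snap('side','s11.png');b0=cv2.imread('pics/s10.png')
plan((.511,.20,.095),.006)
d=cv2.absdiff(b,b0).max(2)[225:310,140:250]; print((d>40).sum())
a=snap('top','t11.png');crate(a)
for c,s in blobs(b,red(b)): print(c,s)
E
```

```text
t 27.77 tcp [0.5075 0.2001 0.238 ] F [ 0.4 -0.  -0.9] w 0.044 jaw 0.0107 xaxis [-2.1e-03 -9.0e-04 -1.0e+00]
turn x 0.005 shift before-turn axes [143.    0.    3.8] after-turn axes [143.    0.    3.8]
540
crate bbox [207 191  14  59 558]
(np.float64(216.2), np.float64(176.4)) (np.int32(212), np.int32(170), np.int32(10), np.int32(13), np.int32(91))
(np.float64(178.2), np.float64(229.2)) (np.int32(168), np.int32(220), np.int32(21), np.int32(18), np.int32(261))
(np.float64(150.7), np.float64(239.1)) (np.int32(143), np.int32(233), np.int32(17), np.int32(15), np.int32(125))
```

Call:
play_rows(
  rows="0 0 0 12 0 2 0.7;0 0 0 20 0 1 0.7;0 0 0 22 0 0 0.7;0 0 0 22 0 0 0.7;0 0 0 22 0 0 0.7;0 0 0 20 0 0 0.7;0 0 0 14 0 0 0.7;0 0 0 5 0 0 0.7",
)

```text
time: 28.48
position: [0.5111, 0.1982, 0.0994]
tool_rot: [-0.003, 0.709, 0.002, 0.706]
ft_force: [-0.3, -0.2, -1.2]
grip_width: 0.0437
```

Call:
play_rows(
  rows="0 0 0 1.5 0 0 0.7;0 0 0 1.5 0 0 0.7;0 0 0 1.5 0 0 0.7;0 0 0 1.5 0 0 0.7;0 0 0 0 0 0 0.7;0 0 0 0 0 0 0.7",
)

```text
time: 28.98
position: [0.5119, 0.1999, 0.0966]
tool_rot: [-0.003, 0.707, 0.003, 0.707]
ft_force: [0.4, -0.5, -0.9]
grip_width: 0.0443
```

Call:
play_rows(
  rows="0 0 0 2 0 0 0.7;0 0 0 2 0 0 0.7;0 0 0 1.5 0 0 0.7;0 0 0 1 0 0 0.7;0 0 0 0 0 0 0.7;0 0 0 0 0 0 0.7",
)

```text
time: 29.48
position: [0.512, 0.1999, 0.09]
tool_rot: [-0.003, 0.707, 0.003, 0.707]
ft_force: [0.9, 0.1, 3.2]
grip_width: 0.0441
```

Touchdown. Release, rise and move away to the right, clear of everything.

Call:
play_rows(
  rows="0 0 0 0 0 0 0.35;0 0 0 0 0 0 0;0 0 0 0 0 0 0;0 0 0 0 0 0 0;0 0 0 0 0 0 0;0 0 0 -10 0 0 0;0 0 0 -25 0 0 0;0 0 0 -30 0 0 0",
)

```text
time: 30.15
position: [0.51, 0.1995, 0.154]
tool_rot: [-0.003, 0.709, 0.003, 0.705]
ft_force: [1.6, 0.6, 0.6]
grip_width: 0.0845
```

Call:
play_rows(
  rows="0 0 0 -35 0 0 0;0 0 0 -35 0 0 0;0 0 0 0 -30 0 0;0 0 0 0 -38 0 0;0 0 0 0 -38 0 0;0 0 0 0 -38 0 0;0 0 0 0 -38 0 0;0 0 0 0 -38 0 0",
)

```text
time: 30.82
position: [0.5132, -0.0217, 0.2254]
tool_rot: [-0.003, 0.707, 0.003, 0.707]
ft_force: [1.2, 0.2, -0.1]
grip_width: 0.0869
```

Call:
play_rows(
  rows="0 0 0 0 -38 0 0;0 0 0 0 -38 0 0;0 0 0 0 -38 -10 0;0 0 0 0 -38 -10 0;0 0 0 0 -38 -10 0;0 0 0 0 -38 -10 0;0 0 0 0 0 0 0;0 0 0 0 0 0 0",
)

```text
time: 31.48
position: [0.4751, -0.2506, 0.2251]
tool_rot: [-0.002, 0.707, 0.001, 0.707]
ft_force: [-0.1, 1.5, -0.5]
grip_width: 0.0867
```

```bash
python3 - <<'E'
from h import *
a=snap('top','t12.png');b=snap('side','s12.png'); crate(a)
plan((.511,.20,.24),.006)
for n,im in(('top',a),('side',b)):
    for c,s in blobs(im,red(im)): print(n,c,s)
c=np.hstack([cv2.resize(b[100:300,90:290],None,fx=1.95,fy=1.95),cv2.resize(a[110:310,140:390],None,fx=1.6,fy=1.95)])
cv2.imwrite('pics/c12.png',c)
E
```

```text
crate bbox [ 159  190   62   63 2629]
t 31.58 tcp [ 0.4753 -0.2478  0.2248] F [0.4 0.2 0.5] w 0.087 jaw 0.0086 xaxis [-2.e-04  9.e-04 -1.e+00]
turn x 0.003 shift before-turn axes [-14.8 447.5  39.5] after-turn axes [-14.8 447.6  38.4]
top (np.float64(169.1), np.float64(166.8)) (np.int32(163), np.int32(157), np.int32(14), np.int32(20), np.int32(241))
top (np.float64(174.1), np.float64(203.6)) (np.int32(166), np.int32(195), np.int32(17), np.int32(18), np.int32(157))
top (np.float64(359.0), np.float64(203.1)) (np.int32(356), np.int32(200), np.int32(7), np.int32(7), np.int32(43))
top (np.float64(204.3), np.float64(231.4)) (np.int32(196), np.int32(223), np.int32(17), np.int32(17), np.int32(174))
side (np.float64(178.2), np.float64(229.2)) (np.int32(168), np.int32(220), np.int32(21), np.int32(18), np.int32(260))
side (np.float64(224.9), np.float64(235.6)) (np.int32(215), np.int32(225), np.int32(21), np.int32(19), np.int32(246))
side (np.float64(150.8), np.float64(239.0)) (np.int32(143), np.int32(233), np.int32(17), np.int32(15), np.int32(125))
```

View pics/c12.png

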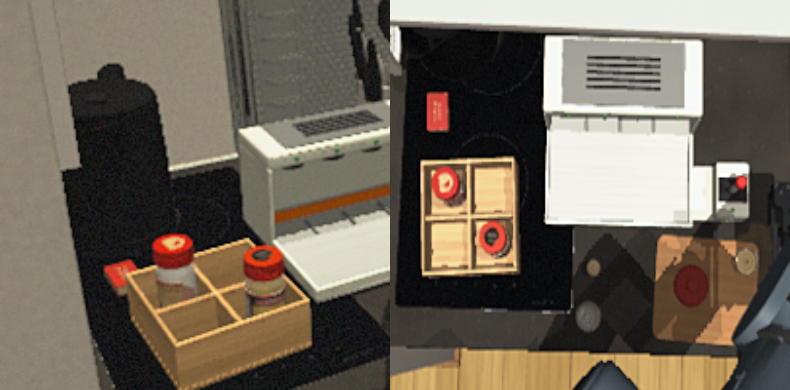

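Both jars are upright in the crate, the timer is on the board, the toggle is at rest, and everything else is in place. Handing in.

```bash
python3 -c "
from h import *
print(robot.hand_in())"
```

```text
the job is handed in; nothing more can be done
None
```

The job is done and handed in at about 32 s of the 210 s allowed; the hand-in gives no verdict.

- **Timer:** I lifted it out of the catch tray and put it on the free part of the chopping board.
- **Toggle:** I pushed it slowly left to its end stop, where the push force rose to about 15 N. I held it there for about 2 s, with the jars fully out in the tray. I then backed off gently and let it spring home.
- **Jars:** Only two of the four were present. Both now stand upright in the crate, one in the far-left and one in the near-right compartment.

The last pictures, taken just before hand-in, showed:
- both jars upright;
- the tray empty and the pusher home;
- the toggle knob at its starting pixel position;
- the crate and match box unmoved;
- the tea light, salt shaker and cork where they were, judged by eye.

No check failed. The top and side views disagreed by about 5–8 mm on the jar positions, which was well within what the grip needed.

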